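# Blow the swarf off freshly engraved key fobs

### The job

Lay every engraved key fob from the grey felt mat flat, badge up and side by side in the blue tray of the air blow-off station; then turn the red valve lever fully open, press the green blast button fully down and let it come back up, and turn the valve fully shut again. Only then move all the fobs to the dark wooden tray, lying flat with the badge up, without disturbing the other things on the bench.

Things in the scene. Friction and masses are not known exactly. Their poses are not given: they have to be found in the camera images.
- fob_red: key fob, red badge; None from the start = absent. Brass plate 76 (x) x 48 (y) x 10 mm with a raised red badge bar on top, 56 (x, -32 to +24) x 20 (y) mm, rising to 30 mm above the underside: grip across the bar's 20 mm, fingertips at least 12 mm above the underside. 0.15-0.31 kg. Origin: centre of underside; z up out of the badge. Starts badge up on the mat
- fob_blue: key fob, blue badge; None from the start = absent. Brass plate 76 (x) x 48 (y) x 10 mm with a raised blue badge bar on top, 56 (x, -32 to +24) x 20 (y) mm, rising to 30 mm above the underside: grip across the bar's 20 mm, fingertips at least 12 mm above the underside. 0.15-0.31 kg. Origin: centre of underside; z up out of the badge. Starts badge up on the mat
- fob_white: key fob, white badge; None from the start = absent. Brass plate 76 (x) x 48 (y) x 10 mm with a raised white badge bar on top, 56 (x, -32 to +24) x 20 (y) mm, rising to 30 mm above the underside: grip across the bar's 20 mm, fingertips at least 12 mm above the underside. 0.15-0.31 kg. Origin: centre of underside; z up out of the badge. Starts badge up on the mat
- tray_floor (a point): centre of the inner floor of the station's blue open tray (floor 12 mm above the bench). Inside 130 (x) x 232 (y) mm, walls 4 mm thick, 14 mm high inside: three fobs fit side by side along y, long sides along x. Axes are the fixed station's: x away from the robot if not turned, z up. An 18 mm air pipe along y lies 85 mm beyond in x, its top 53 mm above the bench
- valve_axis (a point): on the vertical turning axis of the ball valve, at mid-height of the lever (90 mm above the bench); 85 mm in x and 165 mm in y from tray_floor, same axes as the station
- valve (a joint): angle of the valve lever, rad: 0 = shut stop (lever points to the station's -x, across the pipe), 1.571 = open stop (lever points to the station's -y, along the pipe, over its top); grows counter-clockwise seen from above. Stays where left; friction about 0.2 N m, so 3 to 4 N pushed sideways on the grip. No spring
- lever_grip (a point): centre of the top face of the red lever grip, 72.5 mm from the valve axis; the grip is 55 mm long (45 to 100 mm from the axis), 18 mm wide, 22 mm high, its top 101 mm and its underside 79 mm above the bench. Its -x axis points outward along the lever
- blast_top (a point): centre of the top of the green blast button, diameter 36 mm, 32 mm above the bench when up, in a dark housing on the front (robot side) strip of the station; press straight down
- blast (a joint): travel of the blast button, m: 0 = up, 0.008 = fully down; springs back; fully down takes about 6 N
- mat: grey felt mat 280 (x) x 140 (y) x 3 mm thick, fixed, where the fobs start, left or right of the station. Origin: centre of its underside
- rack_in (a point): centre of the inner floor (5 mm above the bench) of the dark wooden tray for finished fobs, fixed, on the other side of the station from the mat. Inside 270 (x) x 128 (y) mm, walls 5 mm thick rising 14 mm above this floor: room for three fobs one behind the other along x, their long sides along y
- file: flat steel file with ash handle, 270 mm, lying behind the station: leave alone
- pliers: red-handled pliers, 190 mm, lying to the left: leave alone
- hammer: tack hammer, 210 mm, wooden handle and brass head, lying to the right: leave alone
- bowl: tin bowl of split rings, 110 mm across, 40 mm high, far left: leave alone
- mug: white mug, 80 mm across, 90 mm high, to the right: leave alone
- oil: yellow oil bottle, 56 mm across, 130 mm high, far right: leave alone
Things that resemble listed ones, but are neither listed nor needed, are in the scene too. What is shaped like the fob_white but orange or purple is not meant.

How it is judged:
By the outcome, as a careful person would: the job done as asked, in the order asked, and still so for the second after the job is handed in, with the robot touching nothing.
Of fob_red, fob_blue, fob_white only 2 to 3 are there at a start; the rules pass over those that are not, and their reading is None.
At some moment in a run one of fob_red, fob_blue, fob_white may be knocked a few centimetres aside while the robot is not near it.
Once in a run the grip may slacken for a moment while it holds something.
It also fails if it takes over 210 s, if anything falls off the work surface, if the arm or the gripper's body presses on something with over 40 N, if the wrist force passes 120 N, or if a joint passes its speed limit or range.

### The arm

A 6-joint arm with a two-finger parallel gripper is mounted at the origin on the work surface. World frame = base frame: x ahead of the robot, y to its left, z up, the work surface at z = 0. Lengths are in m, angles in degrees, forces in N, time in s.
With the tool pointing down it reaches from about 0.275 to 0.75 m from the base axis. Payload 10.2 kg.
Tool frame: the origin (TCP) lies between the finger pads; the fingertips stand 19 mm ahead of it and the grasp point (between the pads) is the TCP (r.tip_extent is the distance from the TCP to the fingertips, in m); z points along the fingers, y is the line along which they close (so a half turn about z gives the same grasp; the last joint's range is limited). The gripper opens to 85 mm and grips with 20 to 120 N. Pads are 22 mm wide; open, the fingers measure 114 mm over their backs; the gripper's body (76 mm by 85 mm) begins 54 mm behind the grasp point. The pads swing forward as they close: fully open they stand 13 mm farther back than shut.
Start: joints at [-80.695, 17.928, 85.812, -0, 76.261, -12.8], TCP at [0.198, -0.486, 0.25] pointing down, gripper open.
Joint ranges: [-168.41, 168.41], [-55.51, 124.54], [10.69, 146.95], [-70.63, 250.63], [1, 178], [-165.06, 165.06]. Speed limits (degrees/s): [136.94, 136.94, 172.46, 180, 180, 180].

### API

Orientations are given as [roll, pitch, yaw] about the fixed x, y, z axes, in that order (R = Rz(yaw) Ry(pitch) Rx(roll)).
In Python, from station import r, imaging, models gives the robot as it stands.
- The arm moves only by the tool carry_out, never from a script. Its arguments are lists of equal length, an entry for each row: "grip": the finger opening in mm, from 0 to 85.4; "travel": the shift along the world's x, y, z as a fraction of full scale, a list of three; "spin": the turn about the world's z as a fraction of full scale. In form: {"grip": [grip, ...], "travel": [[dx, dy, dz], ...], "spin": [spin, ...]}. A call has 1 to 5 rows; each row is the pose to reach, as a shift and turn from the pose commanded when the call began, turning the shorter way round; what a row does not reach only later rows make up. Full scale, the value 1, is 150 mm for a shift and 180 degrees for a turn. A row lasts 1/10 s, in which the tool goes at most 50 mm and 8.59 degrees, less where a joint would pass 70% of its speed; a pose out of reach is approached as far as the arm can. A call with a number of a shift or a turn outside -1 to 1 is refused whole. A call with a gripper value outside its range is refused whole. The fingers move at their own pace and stop on an object; the grip force is fixed at half the most. Time passes only in rows, so rows that repeat a pose let the fingers close. It gives the time, the measured TCP pose, the force, the opening and the grip force at its end, in the units of the state.
- r.get_state(): the state, without advancing time (a new reading comes with each control period).
- imaging.snapshot(name): name is "scene" or "top" or "wrist"; returns (picture, depth): 480x640x3 uint8, red, green, blue; 480x640 float32, m along the optical axis (not along the pixel's ray), 0 where there is no reading.
- imaging.calibration(name): a dict with "K" (3x3 intrinsics, pixels), "T" (4x4, takes a point from camera to world coordinates); the wrist camera has in their place "mount" (4x4, takes a point from camera to tool coordinates, whose origin is the TCP and whose axes are the flange's). Camera axes: x right, y down, z forward; pixel columns grow to the right and rows downward; lengths in m; the calibration is good to about 2 mm. The wrist camera is an equidistant fisheye: a pixel r from the principal point sees the ray r / f radians off the axis. A picture is of the moment at which its call begins: read the wrist's pose just before it. calibration takes no time and is no camera call.
- r.job_done(): hands the job in; it is judged then, once.
Trained networks look in the newest picture that a camera, given by its name, has taken for a name from the list of things; names that differ only in an ending like _2 or _b are one class to them, and where a whole thing is asked for, a point or a joint stands for the part that bears it (a point fixed in the world has none). Each returns a list of dicts, best first, with "confidence" (0 to 1); they miss things now and then, are a little off and sometimes report something else, mostly with a low value. They report only what shows in the picture. A call takes as long as a camera call. They do not tell look-alikes from the thing itself.
- models.spot_in(camera, query): "position" ([x, y, z] in m, in world coordinates, good to about 4 mm: the middle of the surface that is visible of it).
- models.mark_of(camera, query): "position" ([x, y, z] in m, in world coordinates, good to about 4 mm: a listed point, or the origin of a listed thing).
The state is a dict: "clock": time; "qpos": joint angles; "qd": joint speeds; "tau": joint torques, N m; "position": TCP position; "tool_rot": TCP orientation; "force": force on the tool from outside, world axes, zero at the start; "moment": the same for the moment, N m; "grip_width": opening from 0.0 (shut) to 1.0 (fully open); "gripper_force": force on a finger pad.
Only numpy, scipy, OpenCV 4.12 (cv2) and the standard library are available. Lean on these libraries where they do the work, as an engineer would, in place of code of your own. Each camera call takes 0.05 s, during which the arm holds its last target. There are 200 camera calls.

## Working session

There is one attempt and no reset: what is moved stays moved. The work goes in short steps, Python scripts to look and compute and a tool call to move; the robot and the scene stay as the last step left them, time stands still between calls to the robot, and variables do not carry over. Pictures are saved under pics/ and viewed, at most 14 in all, crops included, and the job is handed in when it is done.

Besides the shell and the picture viewer there is one more tool, called after "Request:" as name([rows], argument=value, ...), one row to a line, values as JSON. carry_out: Moves the arm, as the interface text tells. Shift numbers are shares of 150 mm and turn numbers shares of 180 degrees, none past 1 either way. Its arguments: {"type":"object","properties":{"grip":{"type":"array"},"travel":{"type":"array"},"spin":{"type":"array"}},"required":["grip","travel","spin"]}

```bash
mkdir -p pics; ls; cat > h.py <<'E'
from station import r, imaging, models
import numpy as np, cv2
def snap(n,f=None):
    p,d=imaging.snapshot(n)
    if f: cv2.imwrite(f'pics/{f}.png',p[:,:,::-1])
    return p,d
def w2p(n,P):
    c=imaging.calibration(n);q=np.linalg.inv(c['T'])@np.r_[P,1];u=c['K']@q[:3];return (u[:2]/u[2]).round()
E
python3 - <<'E'
from h import *
s=r.get_state();print(s['position'],s['tool_rot'],s['clock'])
for n in('top','scene'):
    snap(n,n+'0')
    for q in ['fob_red','fob_blue','fob_white','tray_floor','valve_axis','lever_grip','blast_top','mat','rack_in']:
        for m in models.mark_of(n,q)[:4]: print(n,q,np.round(m['position'],3),round(m['confidence'],2),w2p(n,m['position']))
E
```

```text
pics
[ 0.19751481 -0.48615544  0.24970919] [-1.79922040e+02 -1.92727031e-02  2.21048255e+01] 0.0
top fob_red [ 0.485 -0.325  0.006] 0.91 [443. 254.]
top fob_blue [ 0.568 -0.343 -0.002] 0.63 [447. 226.]
top fob_white [ 0.403 -0.348 -0.001] 0.9 [452. 282.]
top fob_white [ 0.338 -0.132 -0.003] 0.9 [378. 307.]
top fob_white [ 0.243 -0.382  0.002] 0.79 [467. 337.]
top fob_white [ 0.259 -0.259  0.002] 0.75 [424. 333.]
top tray_floor [ 0.577 -0.064  0.01 ] 0.81 [353. 225.]
top valve_axis [0.666 0.1   0.09 ] 0.9 [295. 192.]
top valve_axis [ 0.484 -0.325  0.008] 0.24 [443. 254.]
top lever_grip [0.595 0.094 0.104] 0.54 [297. 216.]
top blast_top [0.464 0.016 0.034] 0.66 [327. 264.]
top blast_top [ 0.771 -0.002  0.002] 0.47 [330. 162.]
top mat [ 0.484 -0.331 -0.002] 0.78 [445. 255.]
top mat [0.666 0.099 0.091] 0.7 [295. 192.]
top rack_in [0.483 0.329 0.005] 0.82 [219. 261.]
scene fob_red [ 0.485 -0.323  0.002] 0.54 [253. 190.]
scene fob_blue [ 0.57  -0.34   0.002] 0.7 [229. 200.]
scene fob_blue [ 0.347 -0.504  0.003] 0.7 [252. 140.]
scene fob_white [ 0.399 -0.35   0.006] 0.72 [269. 171.]
scene fob_white [ 0.333 -0.131 -0.004] 0.71 [329. 200.]
scene fob_white [ 0.264 -0.264 -0.003] 0.7 [316. 167.]
scene fob_white [0.467 0.016 0.033] 0.52 [331. 245.]
scene tray_floor [ 0.576 -0.065  0.015] 0.82 [284. 252.]
scene tray_floor [ 0.767 -0.002  0.002] 0.7 [245. 309.]
scene valve_axis [0.67  0.099 0.091] 0.91 [296. 295.]
scene valve_axis [0.454 0.546 0.002] 0.43 [483. 379.]
scene lever_grip [0.591 0.096 0.097] 0.65 [318. 275.]
scene blast_top [0.465 0.017 0.034] 0.64 [332. 244.]
scene mat [ 0.482 -0.328  0.001] 0.82 [253. 189.]
scene rack_in [0.487 0.324 0.007] 0.95 [406. 325.]
```

View pics/top0.png

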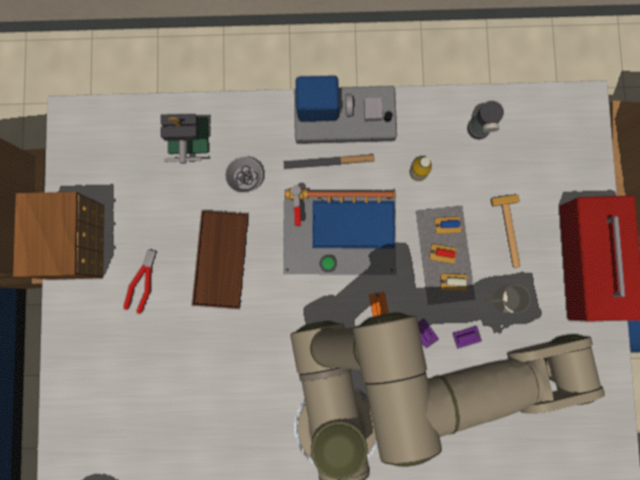

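```bash
python3 - <<'E'
import cv2
p=cv2.imread('pics/top0.png')
cv2.imwrite('pics/c0.png',cv2.resize(p[200:350,330:530],None,fx=4,fy=4,interpolation=2))
E
```

```text
(no output)
```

View pics/c0.png

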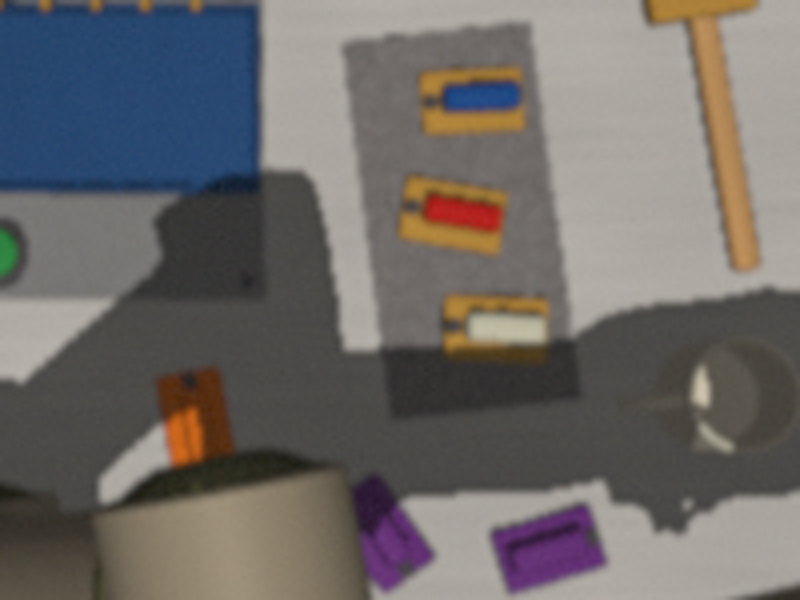

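Three fobs lie on the mat: blue (447,225), red (443,254) and white (453,282). All have their hole end toward +y. The orange one at (380,300) and the purple ones at (427,333) and (467,337) are off the mat and the wrong colour, so they are decoys. The valve is at (297,200), the button at (328,263) and the rack at (220,258).

```bash
cat >> h.py <<'E'
def seg(p,lo,hi,box,z,n='top'):
    """min-area rect in world of colour region (HSV range) in box (u0,v0,u1,v1), on plane height z"""
    c=imaging.calibration(n);h=cv2.cvtColor(p,cv2.COLOR_RGB2HSV)
    m=cv2.inRange(h,np.array(lo),np.array(hi));k=np.zeros_like(m);u0,v0,u1,v1=box;k[v0:v1,u0:u1]=m[v0:v1,u0:u1]
    cs,_=cv2.findContours(k,cv2.RETR_EXTERNAL,cv2.CHAIN_APPROX_NONE)
    if not cs: return None
    q=max(cs,key=cv2.contourArea)[:,0,:]
    d=np.c_[q,np.ones(len(q))]@np.linalg.inv(c['K']).T@c['T'][:3,:3].T;o=c['T'][:3,3]
    P=o+d*((z-o[2])/d[:,2])[:,None]
    (x,y),(w,l),a=cv2.minAreaRect((P[:,:2]*1000).astype(np.float32))
    if w<l: w,l,a=l,w,a+90
    return [round(float(i),1) for i in (x,y,w,l,(a+180)%180)]   # centre mm, long, short, angle of long side
BLUE=([100,120,60],[125,255,255]);RED=([0,170,120],[6,255,255]);WHITE=([15,8,110],[45,70,255])
E
python3 - <<'E'
from h import *
p,d=snap('top')
b=(415,205,475,305)
print('blue',seg(p,*BLUE,b,.033));print('red',seg(p,*RED,b,.033))
print('white',seg(p,*WHITE,b,.033))
print('tray',seg(p,*BLUE,(290,180,405,260),.026))
print('rack',seg(p,[0,60,20],[20,255,140],(180,195,260,320),.019))
print('lever',seg(p,[0,170,120],[6,255,255],(285,195,310,235),.101))
print('btn',seg(p,[45,100,50],[80,255,255],(300,240,350,280),.032))
h=cv2.cvtColor(p,cv2.COLOR_RGB2HSV);print(h[281,450:462].tolist(),r.tip_extent)
E
```

```text
blue [571.2, -344.5, 52.2, 14.6, 88.4]
red [486.6, -326.3, 52.8, 16.1, 78.0]
white [511.6, -391.8, 226.4, 37.7, 176.8]
tray [579.0, -63.8, 233.7, 133.1, 87.5]
rack [489.0, 324.4, 275.7, 136.6, 174.0]
lever [596.2, 93.2, 47.9, 13.9, 178.8]
btn [468.1, 13.2, 31.7, 31.6, 178.4]
[[25, 38, 189], [24, 36, 189], [25, 35, 188], [26, 36, 189], [24, 38, 189], [26, 38, 188], [27, 37, 188], [26, 38, 187], [24, 37, 187], [26, 38, 187], [24, 37, 187], [27, 36, 185]] 0.019
```

```bash
sed -i 's/^WHITE=.*//; s/;WHITE=.*/;WHITE=([15,15,150],[40,80,255])/' h.py; python3 - <<'E'
from h import *
p,d=snap('top')
print('white',seg(p,*WHITE,(440,270,470,292),.033))
E
```

```text
white [401.8, -352.9, 51.8, 17.1, 88.4]
```

Request:
carry_out([
  [0.2,0.2,0],
  [0.4,0.4,0],
  [0.6,0.6,0],
  [0.8,0.8,0],
  [1,0.9,0],
], grip=[60,60,60,60,60], spin=[0.047,0.094,0.14,0.187,0.234])

```text
clock: 1.6
position: [0.3486, -0.3494, 0.2507]
tool_rot: [180.0, -0.0, 64.6]
force: [-0.5, -1.3, -0.1]
grip_width: 0.703
gripper_force: 0.0
```

Request:
carry_out([
  [0.18,0,-0.2],
  [0.36,-0.01,-0.4],
  [0.36,-0.01,-0.6],
  [0.36,-0.01,-0.8],
  [0.36,-0.01,-1],
], grip=[60,60,60,60,60], spin=[0.045,0.09,0.134,0.134,0.134])

```text
clock: 2.1
position: [0.4017, -0.3528, 0.0991]
tool_rot: [180.0, 0.0, 88.4]
force: [0.2, -0.6, -0.4]
grip_width: 0.702
gripper_force: 0.0
```

```bash
python3 - <<'E'
from h import *
s=r.get_state();print(s['position'],s['tool_rot'],s['clock'])
snap('wrist','w0')
for q in ['fob_white','fob_red','fob_blue']:
  for m in models.mark_of('wrist',q)[:2]: print(q,np.round(m['position'],3),m['confidence'])
print(imaging.calibration('wrist'))
E
```

```text
[ 0.40169041 -0.35275426  0.09909501] [1.79995692e+02 8.11259723e-03 8.83798157e+01] 2.1
fob_white [ 0.256 -0.259 -0.001] 0.92
fob_white [ 0.242 -0.381 -0.   ] 0.86
fob_red [ 0.482 -0.322  0.004] 0.73
{'K': array([[371.64829954,   0.        , 316.44736222],
       [  0.        , 371.64829954, 236.88540704],
       [  0.        ,   0.        ,   1.        ]]), 'mount': array([[ 1.90498273e-04, -9.53626080e-01, -3.00993793e-01,
         7.74771064e-02],
       [ 9.99999637e-01, -6.82742362e-05,  8.49207865e-04,
         9.31640327e-04],
       [-8.30376888e-04, -3.00993845e-01,  9.53625721e-01,
        -1.22162902e-01],
       [ 0.00000000e+00,  0.00000000e+00,  0.00000000e+00,
         1.00000000e+00]])}
```

View pics/w0.png

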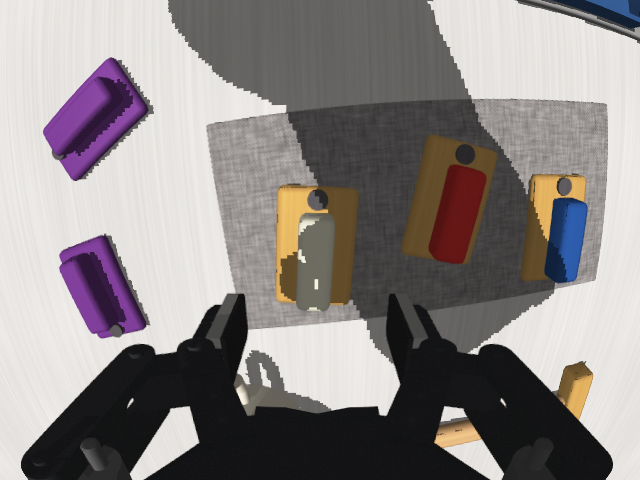

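The wrist view shows the white bar (316,262) centred between the fingers. Next: descend, grip and lift.

Request:
carry_out([
  [0,0,-0.15],
  [0,0,-0.3],
  [0,0,-0.42],
  [0,0,-0.42],
  [0,0,-0.42],
], grip=[60,60,60,60,60], spin=[0,0,0,0,0])

```text
clock: 2.8
position: [0.4021, -0.3537, 0.0391]
tool_rot: [179.9, 0.1, 88.3]
force: [-1.0, 0.8, 1.0]
grip_width: 0.699
gripper_force: 0.0
```

Request:
carry_out([
  [0,0,0],
  [0,0,0],
  [0,0,0],
  [0,0,0],
  [0,0,0],
], grip=[5,5,5,5,5], spin=[0,0,0,0,0])

```text
clock: 3.3
position: [0.4019, -0.3534, 0.0385]
tool_rot: [179.9, 0.1, 88.3]
force: [-0.8, 1.8, 6.1]
grip_width: 0.216
gripper_force: 59.3
```

Request:
carry_out([
  [0,0,0.05],
  [0,0,0.15],
  [0,0,0.3],
  [0,0,0.45],
  [0,0,0.6],
], grip=[5,5,5,5,5], spin=[0,0,0,0,0])

```text
clock: 3.8
position: [0.4013, -0.3526, 0.1284]
tool_rot: [-180.0, -0.0, 88.3]
force: [0.8, -1.1, -3.3]
grip_width: 0.216
gripper_force: 58.9
```

Request:
carry_out([
  [0.1,0.2,0],
  [0.2,0.4,0],
  [0.3,0.6,0],
  [0.4,0.8,0],
  [0.5,1,0],
], grip=[5,5,5,5,5], spin=[-0.046,-0.092,-0.138,-0.184,-0.23])

```text
clock: 4.3
position: [0.4768, -0.2015, 0.1276]
tool_rot: [-180.0, 0.0, 46.6]
force: [0.5, -0.2, -3.4]
grip_width: 0.214
gripper_force: 58.8
```

Request:
carry_out([
  [0.1,0.2,0],
  [0.2,0.4,0],
  [0.3,0.6,0],
  [0.4,0.8,0],
  [0.5,1,0],
], grip=[5,5,5,5,5], spin=[-0.046,-0.092,-0.138,-0.184,-0.23])

```text
clock: 4.8
position: [0.5518, -0.0515, 0.1275]
tool_rot: [-180.0, 0.0, 5.2]
force: [-0.0, -0.2, -2.7]
grip_width: 0.214
gripper_force: 58.8
```

Request:
carry_out([
  [0.08,0.2,0],
  [0.167,0.403,0],
  [0.167,0.403,0],
  [0.167,0.403,0],
  [0.167,0.403,0],
], grip=[5,5,5,5,5], spin=[-0.042,-0.042,-0.042,-0.042,-0.042])

```text
clock: 5.3
position: [0.5763, 0.0069, 0.1273]
tool_rot: [180.0, 0.0, -2.0]
force: [-0.1, -0.4, -2.7]
grip_width: 0.22
gripper_force: 59.0
```

```bash
python3 - <<'E'
from h import *
snap('wrist','w1');p,d=snap('top')
b=(415,205,475,275)
print('blue',seg(p,*BLUE,b,.033));print('red',seg(p,*RED,b,.033))
s=r.get_state();print(s['position'],s['tool_rot'],s['grip_width'])
E
```

```text
blue [571.2, -344.5, 52.2, 14.6, 88.4]
red [486.4, -326.0, 53.1, 16.2, 78.9]
[0.57635101 0.00668871 0.12738967] [ 1.79995673e+02  1.22850250e-02 -2.08052479e+00] 0.21683744234090135
```

View pics/w1.png

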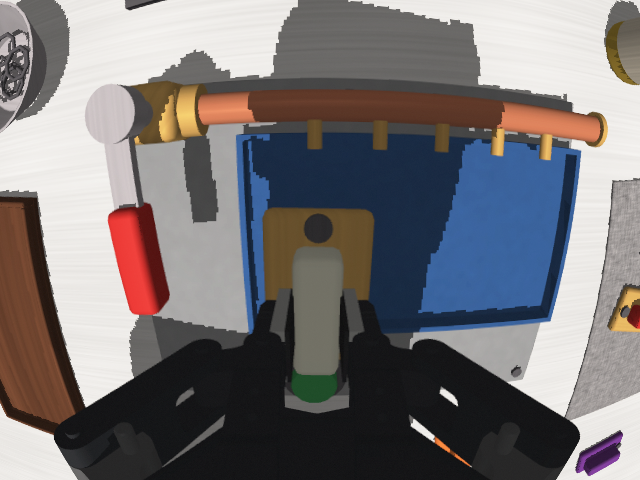

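The white fob is held flat over the left end of the tray, around (318,240). Next: lower and release.

Request:
carry_out([
  [0,0,-0.2],
  [0,0,-0.35],
  [0,0,-0.45],
  [0,0,-0.53],
  [0,0,-0.53],
], grip=[5,5,5,5,5], spin=[0,0,0,0,0])

```text
clock: 5.9
position: [0.5766, 0.007, 0.0475]
tool_rot: [180.0, 0.0, -2.1]
force: [0.1, -0.0, -2.2]
grip_width: 0.214
gripper_force: 60.9
```

Request:
carry_out([
  [0,0,0],
  [0,0,0],
  [0,0,0],
  [0,0,0],
  [0,0,0.1],
], grip=[5,40,40,40,40], spin=[0,0,0,0,0])

```text
clock: 6.4
position: [0.5757, 0.0076, 0.0617]
tool_rot: [-180.0, 0.2, -2.0]
force: [0.3, -0.0, 1.0]
grip_width: 0.472
gripper_force: 0.0
```

Request:
carry_out([
  [0,0,0.25],
  [0,0,0.5],
  [0,-0.2,0.5],
  [-0.1,-0.5,0.5],
  [-0.2,-0.8,0.5],
], grip=[40,40,40,40,60], spin=[0,0,0.046,0.092,0.138])

```text
clock: 6.9
position: [0.5477, -0.1097, 0.1382]
tool_rot: [180.0, -0.0, 22.5]
force: [0.8, 0.3, 0.4]
grip_width: 0.623
gripper_force: 0.0
```

Request:
carry_out([
  [-0.06,-0.2,0],
  [-0.12,-0.4,0],
  [-0.18,-0.6,0],
  [-0.24,-0.8,0],
  [-0.3,-1,0],
], grip=[60,60,60,60,60], spin=[0.046,0.092,0.138,0.184,0.22])

```text
clock: 7.4
position: [0.5026, -0.2599, 0.1381]
tool_rot: [180.0, 0.0, 62.0]
force: [0.9, -0.8, 0.1]
grip_width: 0.703
gripper_force: 0.0
```

Request:
carry_out([
  [-0.05,-0.2,0],
  [-0.1,-0.427,0],
  [-0.1,-0.427,0],
  [-0.1,-0.427,0],
  [-0.1,-0.427,0],
], grip=[60,60,60,60,60], spin=[0.046,0.089,0.089,0.089,0.089])

```text
clock: 7.9
position: [0.4883, -0.3218, 0.1379]
tool_rot: [-180.0, -0.0, 77.7]
force: [-0.1, 0.5, -0.7]
grip_width: 0.703
gripper_force: 0.0
```

```bash
cat >> h.py <<'E'
def wseg(p,lo,hi,z):
    """all bar rects of a colour seen by wrist camera, on plane height z"""
    c=imaging.calibration('wrist');s=r.get_state();K=c['K']
    from scipy.spatial.transform import Rotation as Ro
    W=np.eye(4);W[:3,:3]=Ro.from_euler('xyz',s['tool_rot'],degrees=True).as_matrix();W[:3,3]=s['position'];T=W@c['mount']
    m=cv2.inRange(cv2.cvtColor(p,cv2.COLOR_RGB2HSV),np.array(lo),np.array(hi))
    cs,_=cv2.findContours(m,cv2.RETR_EXTERNAL,cv2.CHAIN_APPROX_NONE);out=[]
    for q in sorted(cs,key=cv2.contourArea)[::-1][:3]:
        if cv2.contourArea(q)<150: continue
        v=(q[:,0,:]-K[:2,2])/K[0,0];t=np.linalg.norm(v,axis=1);d=np.c_[v/np.maximum(t,1e-9)[:,None]*np.sin(t)[:,None],np.cos(t)]@T[:3,:3].T
        P=T[:3,3]+d*((z-T[2,3])/d[:,2])[:,None]
        (x,y),(w,l),a=cv2.minAreaRect((P[:,:2]*1000).astype(np.float32))
        if w<l: w,l,a=l,w,a+90
        out.append([round(float(i),1) for i in (x,y,w,l,(a+180)%180)])
    return out
E
python3 - <<'E'
from h import *
p,_=snap('wrist');s=r.get_state()
print(s['position'],s['tool_rot'],s['clock'])
print('red',wseg(p,[0,150,50],[8,255,255],.033),'blue',wseg(p,[105,150,50],[125,255,255],.033))
E
```

```text
[ 0.48839067 -0.32168339  0.13790575] [-1.79999539e+02 -1.04909729e-02  7.77182870e+01] 7.95
red [[485.7, -323.1, 56.5, 19.2, 78.2]] blue [[570.4, -184.4, 132.9, 21.4, 172.9], [566.9, -341.3, 57.6, 20.9, 91.7]]
```

Request:
carry_out([
  [-0.015,-0.013,-0.2],
  [-0.015,-0.013,-0.4],
  [-0.015,-0.013,-0.55],
  [-0.015,-0.013,-0.667],
  [-0.015,-0.013,-0.667],
], grip=[60,60,60,60,60], spin=[0,0,0,0,0])

```text
clock: 8.45
position: [0.4852, -0.3229, 0.0357]
tool_rot: [-179.8, -0.1, 77.7]
force: [-0.1, 0.4, 0.4]
grip_width: 0.7
gripper_force: 0.0
```

Request:
carry_out([
  [0,0,0],
  [0,0,0],
  [0,0,0],
  [0,0,0],
  [0,0,0],
], grip=[5,5,5,5,5], spin=[0,0,0,0,0])

```text
clock: 8.95
position: [0.4863, -0.3249, 0.0392]
tool_rot: [179.9, 0.1, 77.7]
force: [-0.6, 2.1, 6.5]
grip_width: 0.216
gripper_force: 60.6
```

Request:
carry_out([
  [0,0,0.05],
  [0,0,0.15],
  [0,0,0.3],
  [0,0,0.45],
  [0,0,0.6],
], grip=[5,5,5,5,5], spin=[0,0,0,0,0])

```text
clock: 9.45
position: [0.4858, -0.3247, 0.1299]
tool_rot: [180.0, 0.0, 77.7]
force: [-0.5, 0.7, -2.1]
grip_width: 0.215
gripper_force: 59.5
```

Request:
carry_out([
  [0.06,0.2,0],
  [0.12,0.4,0],
  [0.18,0.6,0],
  [0.24,0.8,0],
  [0.3,1,0],
], grip=[5,5,5,5,5], spin=[-0.046,-0.092,-0.138,-0.184,-0.23])

```text
clock: 9.95
position: [0.5311, -0.1735, 0.129]
tool_rot: [179.9, -0.0, 36.0]
force: [-0.3, -0.3, -1.9]
grip_width: 0.211
gripper_force: 59.5
```

Request:
carry_out([
  [0.06,0.2,0],
  [0.12,0.4,0],
  [0.18,0.6,0],
  [0.287,0.737,0],
  [0.287,0.737,0],
], grip=[5,5,5,5,5], spin=[-0.046,-0.092,-0.138,-0.184,-0.213])

```text
clock: 10.45
position: [0.575, -0.0617, 0.129]
tool_rot: [-180.0, -0.1, -2.2]
force: [-0.4, -1.8, -1.7]
grip_width: 0.215
gripper_force: 59.5
```

```bash
python3 - <<'E'
from h import *
p,_=snap('wrist','w2');s=r.get_state()
print(s['position'],s['tool_rot'],s['clock'],s['grip_width'])
print('white in tray',wseg(p,*WHITE,.042)[:3])
E
```

```text
[ 0.57443    -0.06279875  0.12886537] [ 1.79985697e+02 -6.74576482e-02 -2.38129345e+00] 10.5 0.2174150629337836
white in tray [[578.0, 5.0, 53.0, 18.6, 178.0], [705.2, -257.3, 50.0, 41.6, 52.6]]
```

View pics/w2.png

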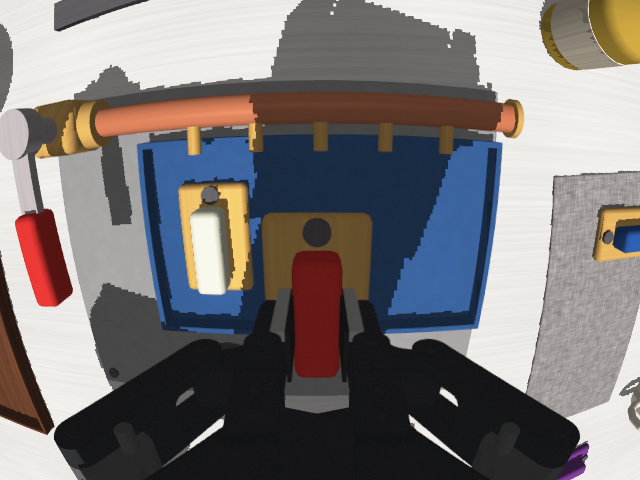

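The white fob (213,240) lies flat in the tray and the red one is held over the middle. Next: lower it.

Request:
carry_out([
  [0,0,-0.2],
  [0,0,-0.35],
  [0,0,-0.45],
  [0,0,-0.54],
  [0,0,-0.54],
], grip=[5,5,5,5,5], spin=[0,0,0,0,0])

```text
clock: 11.0
position: [0.5742, -0.0644, 0.0473]
tool_rot: [-180.0, -0.1, -2.0]
force: [0.5, -0.3, -1.7]
grip_width: 0.211
gripper_force: 62.7
```

Request:
carry_out([
  [0,0,0],
  [0,0,0],
  [0,0,0],
  [0,0,0],
  [0,0,0.1],
], grip=[5,40,40,40,40], spin=[0,0,0,0,0])

```text
clock: 11.5
position: [0.5729, -0.0639, 0.0605]
tool_rot: [-180.0, 0.2, -2.0]
force: [-0.1, -0.0, 0.4]
grip_width: 0.47
gripper_force: 0.0
```

Request:
carry_out([
  [0,0,0.25],
  [0,0,0.5],
  [0,-0.2,0.5],
  [0,-0.5,0.5],
  [0,-0.8,0.5],
], grip=[40,40,40,40,60], spin=[0,0,0.046,0.092,0.138])

```text
clock: 12.0
position: [0.5738, -0.1853, 0.1373]
tool_rot: [180.0, -0.0, 23.2]
force: [0.3, 0.0, -0.2]
grip_width: 0.628
gripper_force: 0.0
```

Request:
carry_out([
  [0,-0.2,0],
  [0,-0.4,0],
  [0,-0.6,0],
  [0,-0.8,0],
  [-0.03,-1,0],
], grip=[60,60,60,60,60], spin=[0.046,0.092,0.138,0.184,0.23])

```text
clock: 12.5
position: [0.5693, -0.3353, 0.1368]
tool_rot: [180.0, 0.0, 64.6]
force: [0.6, 0.0, -0.3]
grip_width: 0.703
gripper_force: 0.0
```

Request:
carry_out([
  [0,-0.05,0],
  [0,-0.05,0],
  [0,-0.05,0],
  [0,-0.05,0],
  [0,-0.05,0],
], grip=[60,60,60,60,60], spin=[0.046,0.092,0.138,0.138,0.138])

```text
clock: 13.0
position: [0.5693, -0.3416, 0.1368]
tool_rot: [180.0, 0.0, 88.8]
force: [0.6, 0.3, 0.6]
grip_width: 0.707
gripper_force: 0.0
```

```bash
python3 - <<'E'
from h import *
p,_=snap('wrist','w3');s=r.get_state()
print(s['position'],s['tool_rot'],s['clock'])
print('blue',wseg(p,[105,150,50],[125,255,255],.033),'red',wseg(p,[0,150,50],[8,255,255],.042),'white',wseg(p,*WHITE,.042))
E
```

```text
[ 0.56937031 -0.3415958   0.13681031] [1.79995548e+02 3.21775287e-03 8.88578143e+01] 13.05
blue [[569.6, -342.1, 56.1, 18.5, 91.2], [573.3, -185.9, 132.1, 7.6, 178.9]] red [] white [[996.2, -673.9, 274.9, 62.8, 125.4], [313.6, -467.6, 69.3, 14.7, 70.0], [818.5, -264.3, 33.1, 8.3, 97.1]]
```

Request:
carry_out([
  [0,0,-0.2],
  [0,0,-0.4],
  [0,0,-0.55],
  [0,0,-0.66],
  [0,0,-0.66],
], grip=[60,60,60,60,60], spin=[0.01,0.01,0.01,0.01,0.01])

```text
clock: 13.55
position: [0.5686, -0.3409, 0.0356]
tool_rot: [-179.8, -0.1, 90.8]
force: [-0.7, 0.3, -0.2]
grip_width: 0.701
gripper_force: 0.0
```

Request:
carry_out([
  [0,0,0],
  [0,0,0],
  [0,0,0],
  [0,0,0],
  [0,0,0],
], grip=[5,5,5,5,5], spin=[0,0,0,0,0])

```text
clock: 14.05
position: [0.5699, -0.3421, 0.0394]
tool_rot: [179.9, 0.1, 90.8]
force: [-1.5, 0.6, 6.8]
grip_width: 0.214
gripper_force: 61.6
```

Request:
carry_out([
  [0,0,0.05],
  [0,0,0.15],
  [0,0,0.3],
  [0,0,0.45],
  [0,0,0.6],
], grip=[5,5,5,5,5], spin=[0,0,0,0,0])

```text
clock: 14.55
position: [0.5694, -0.3416, 0.1298]
tool_rot: [180.0, 0.0, 90.8]
force: [0.4, 0.0, -1.9]
grip_width: 0.214
gripper_force: 60.6
```

Request:
carry_out([
  [0,0.1,0],
  [0,0.2,0],
  [0,0.3,0],
  [0,0.4,0],
  [0,0.5,0],
], grip=[5,5,5,5,5], spin=[-0.046,-0.092,-0.138,-0.184,-0.23])

```text
clock: 15.05
position: [0.5694, -0.2661, 0.129]
tool_rot: [179.9, -0.0, 49.1]
force: [-0.6, 0.1, -1.9]
grip_width: 0.214
gripper_force: 60.6
```

Request:
carry_out([
  [0,0.2,0],
  [0,0.4,0],
  [0,0.6,0],
  [0.01,0.8,0],
  [0.01,0.867,0],
], grip=[5,5,5,5,5], spin=[-0.046,-0.092,-0.138,-0.184,-0.23])

```text
clock: 15.55
position: [0.571, -0.134, 0.129]
tool_rot: [-180.0, -0.0, 7.8]
force: [0.4, 0.5, -1.5]
grip_width: 0.211
gripper_force: 60.6
```

Request:
carry_out([
  [0,0,0],
  [0,0,0],
  [0,0,0],
  [0,0,0],
  [0,0,0],
], grip=[5,5,5,5,5], spin=[-0.046,-0.053,-0.053,-0.053,-0.053])

```text
clock: 16.05
position: [0.5708, -0.1369, 0.1279]
tool_rot: [180.0, -0.0, -1.4]
force: [-0.5, -0.2, -1.3]
grip_width: 0.216
gripper_force: 60.6
```

```bash
python3 - <<'E'
from h import *
p,_=snap('wrist','w4');s=r.get_state()
print(s['position'],s['tool_rot'],s['clock'],s['grip_width'])
E
```

```text
[ 0.57081396 -0.13681012  0.12783285] [-1.79999775e+02 -3.35558539e-04 -1.43282030e+00] 16.1 0.21573241590163206
```

View pics/w4.png

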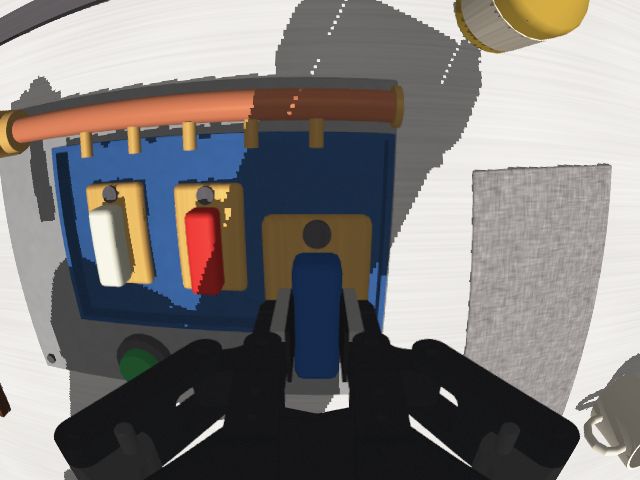

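White (113,240) and red (205,245) lie flat and blue is over the third slot. Next: lower it, then go to the lever.

Request:
carry_out([
  [0,0,-0.2],
  [0,0,-0.35],
  [0,0,-0.45],
  [0,0,-0.53],
  [0,0,-0.53],
], grip=[5,5,5,5,5], spin=[0,0,0,0,0])

```text
clock: 16.6
position: [0.5711, -0.1368, 0.048]
tool_rot: [180.0, -0.0, -1.5]
force: [0.2, -0.7, -1.5]
grip_width: 0.214
gripper_force: 63.3
```

Request:
carry_out([
  [0,0,0],
  [0,0,0],
  [0,0,0],
  [0,0,0],
  [0,0,0.1],
], grip=[5,40,40,40,40], spin=[0,0,0,0,0])

```text
clock: 17.1
position: [0.57, -0.1362, 0.0623]
tool_rot: [-179.9, 0.2, -1.5]
force: [0.3, -0.0, -0.3]
grip_width: 0.467
gripper_force: 0.0
```

Request:
carry_out([
  [0,0,0.33],
  [0,0,0.66],
  [0,0,1],
  [0,0.25,1],
  [0,0.5,1],
], grip=[40,40,40,40,40], spin=[0,0,0,0,0])

```text
clock: 17.6
position: [0.5711, -0.0613, 0.2162]
tool_rot: [179.9, -0.3, -1.6]
force: [0.5, 0.3, -0.6]
grip_width: 0.467
gripper_force: 0.0
```

Request:
carry_out([
  [0,0.25,0],
  [0,0.5,0],
  [0,0.75,0],
  [0.17,1,0],
  [0.17,1,0],
], grip=[40,40,40,40,40], spin=[0,0,0,0,0])

```text
clock: 18.1
position: [0.5973, 0.0923, 0.2143]
tool_rot: [-179.9, -0.1, -1.2]
force: [0.2, -0.6, -0.5]
grip_width: 0.464
gripper_force: 0.0
```

```bash
python3 - <<'E'
from h import *
p,_=snap('wrist','w5');s=r.get_state()
print(s['position'],s['tool_rot'],s['clock'],s['grip_width'])
print('lever',wseg(p,[0,150,50],[8,255,255],.101));print('btn',wseg(p,[45,100,30],[80,255,255],.032))
for q in ['lever_grip','valve_axis','blast_top','tray_floor']:
  for m in models.mark_of('wrist',q)[:1]: print(q,np.round(m['position'],3),m['confidence'])
E
```

```text
[0.59664735 0.09026819 0.21408534] [-1.79997336e+02 -6.06041989e-02 -1.31326829e+00] 18.15 0.46894158777330086
lever [[597.1, 93.4, 53.9, 16.9, 1.8], [594.6, -30.9, 44.8, 20.3, 178.4], [478.7, 413.8, 104.3, 24.3, 166.9]]
btn []
lever_grip [0.595 0.095 0.104] 0.65
valve_axis [ 0.772 -0.003 -0.001] 0.27
```

View pics/w5.png

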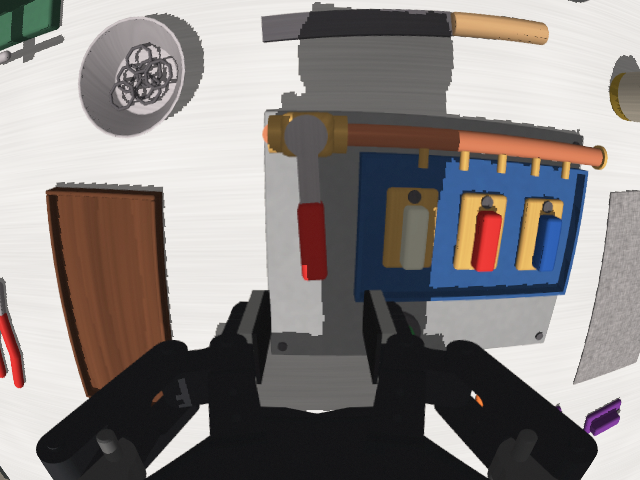

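All three fobs are flat in the tray: (412,235), (487,240) and (547,243). The lever grip is at (312,240), world (597,94). I'll straddle it and sweep.

Request:
carry_out([
  [0,0.023,-0.3],
  [0,0.023,-0.55],
  [0,0.023,-0.753],
  [0,0.023,-0.753],
  [0,0.023,-0.753],
], grip=[40,40,40,28,28], spin=[0,0,0.015,0.015,0.015])

```text
clock: 18.85
position: [0.5967, 0.0912, 0.1016]
tool_rot: [180.0, -0.1, 1.1]
force: [0.1, -0.2, 0.2]
grip_width: 0.325
gripper_force: 0.0
```

```bash
python3 - <<'E'
from h import *
p,_=snap('wrist','w6');s=r.get_state()
print(s['position'],s['tool_rot'],s['clock'],s['grip_width'],s['force'])
E
```

```text
[0.59723082 0.09129777 0.10241176] [ 1.79989372e+02 -1.65000657e-01  1.11229960e+00] 18.9 0.3239640553773337 [0.03904146 0.79775354 0.84158603]
```

View pics/w6.png

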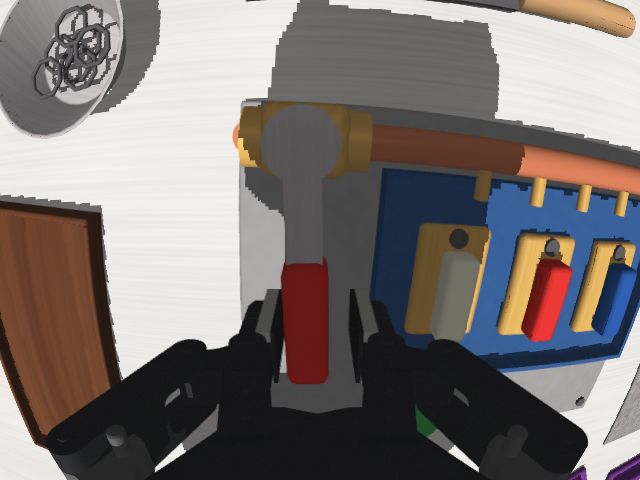

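The lever (305,320) is between the open fingers. Next: sweep it open.

Request:
carry_out([
  [-0.003,-0.037,0],
  [0.012,-0.104,0],
  [0.037,-0.167,0],
  [0.072,-0.227,0],
  [0.115,-0.281,0],
], grip=[28,28,28,28,28], spin=[0.047,0.094,0.138,0.183,0.227])

```text
clock: 19.4
position: [0.6144, 0.0495, 0.1029]
tool_rot: [179.9, -0.2, 42.3]
force: [-0.1, 4.1, 0.5]
grip_width: 0.331
gripper_force: 1.4
```

Request:
carry_out([
  [0.05,-0.048,0],
  [0.105,-0.089,0],
  [0.166,-0.121,0],
  [0.23,-0.144,0],
  [0.298,-0.159,0],
], grip=[28,28,28,28,28], spin=[0.044,0.089,0.133,0.178,0.222])

```text
clock: 19.9
position: [0.6591, 0.0258, 0.1028]
tool_rot: [179.9, -0.0, 82.3]
force: [-3.8, 2.0, 0.8]
grip_width: 0.326
gripper_force: 1.3
```

Request:
carry_out([
  [0.035,-0.004,0],
  [0.068,-0.005,0],
  [0.1,-0.004,0],
  [0.12,-0.003,0],
  [0.12,-0.003,0],
], grip=[28,28,28,28,28], spin=[0.025,0.044,0.061,0.078,0.078])

```text
clock: 20.4
position: [0.6697, 0.0265, 0.102]
tool_rot: [-178.8, -0.2, 96.1]
force: [-46.3, 2.7, 20.0]
grip_width: 0.329
gripper_force: 23.4
```

```bash
python3 - <<'E'
from h import *
p,_=snap('wrist','w7');s=r.get_state()
print(s['position'],s['tool_rot'],s['clock'],s['grip_width'],s['force'])
print('lever',wseg(p,[0,150,50],[8,255,255],.101))
E
```

```text
[0.6697108  0.02646303 0.10202734] [-178.83835726   -0.2175278    96.057537  ] 20.45 0.3305881591688466 [-45.0994669    3.30313205  20.45542207]
lever [[665.6, 30.2, 57.5, 17.2, 88.4], [593.0, 0.5, 27.9, 10.2, 43.4]]
```

View pics/w7.png

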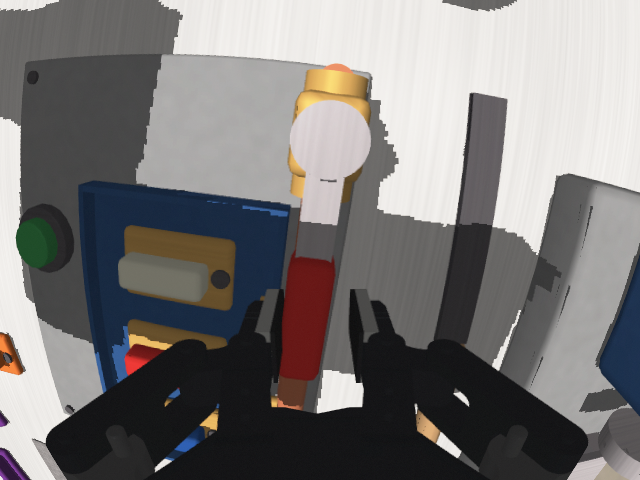

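The lever lies along the pipe, pressed on its open stop: 46 N, grip at (310,320). Next: back off, rise, go to the button.

Request:
carry_out([
  [-0.08,0,0],
  [-0.08,0,0],
  [-0.08,0,0.2],
  [-0.08,0,0.45],
  [-0.08,0,0.65],
], grip=[28,28,28,28,28], spin=[-0.033,-0.033,-0.033,-0.033,-0.033])

```text
clock: 20.95
position: [0.6652, 0.0251, 0.2019]
tool_rot: [179.7, 0.0, 90.2]
force: [0.8, -1.3, 0.6]
grip_width: 0.328
gripper_force: 0.0
```

Request:
carry_out([
  [-0.25,0,0],
  [-0.5,0,0],
  [-0.75,0,0],
  [-1,0,0],
  [-1,0,0],
], grip=[28,0,0,0,0], spin=[-0.045,-0.09,-0.135,-0.18,-0.225])

```text
clock: 21.45
position: [0.5115, 0.0256, 0.1993]
tool_rot: [180.0, -0.0, 49.4]
force: [1.0, -0.5, -0.7]
grip_width: -0.002
gripper_force: 0.0
```

Request:
carry_out([
  [-0.15,0,0],
  [-0.32,-0.07,0],
  [-0.32,-0.07,0],
  [-0.32,-0.07,0],
  [-0.32,-0.07,0],
], grip=[0,0,0,0,0], spin=[-0.045,-0.09,-0.135,-0.18,-0.225])

```text
clock: 21.95
position: [0.4673, 0.0145, 0.1997]
tool_rot: [179.9, -0.2, 8.9]
force: [0.3, 0.7, -0.6]
grip_width: 0.003
gripper_force: 0.0
```

```bash
python3 - <<'E'
from h import *
p,_=snap('wrist');s=r.get_state();snap('top','t8')
print(s['position'],s['tool_rot'],s['clock'],s['grip_width'],s['force'])
print('btn',wseg(p,[45,100,30],[80,255,255],.032))
print('lever',wseg(p,[0,150,50],[8,255,255],.101))
for m in models.mark_of('wrist','blast_top')[:2]: print(np.round(m['position'],3),m['confidence'])
E
```

```text
[0.46725795 0.01451786 0.19954528] [179.92912225  -0.19673094   8.46745327] 22.0 0.0023525967942259534 [ 0.3303064  -0.45122994 -0.05717405]
btn [[468.2, 13.9, 35.9, 34.7, 9.1]]
lever [[565.8, -41.7, 43.2, 17.8, 177.9]]
[0.463 0.014 0.033] 0.89
```

Request:
carry_out([
  [0,0,-0.25],
  [0,0,-0.5],
  [0,0,-0.75],
  [0,0,-0.95],
  [0,0,-0.95],
], grip=[0,0,0,0,0], spin=[0,0,0,0,0])

```text
clock: 22.6
position: [0.4652, 0.015, 0.0532]
tool_rot: [-179.9, 0.3, 9.3]
force: [-0.6, -0.8, 1.0]
grip_width: -0.001
gripper_force: 0.0
```

Request:
carry_out([
  [0,0,-0.03],
  [0,0,-0.06],
  [0,0,-0.08],
  [0,0,-0.1],
  [0,0,-0.1],
], grip=[0,0,0,0,0], spin=[0,0,0,0,0])

```text
clock: 23.1
position: [0.4676, 0.0146, 0.0428]
tool_rot: [179.9, -0.2, 9.2]
force: [-5.8, 0.2, 24.4]
grip_width: 0.002
gripper_force: 12.0
```

The button is at its stop: 24 N, tip at 24 mm. Next: release and go back to the lever.

Request:
carry_out([
  [0,0,0.1],
  [0,0,0.3],
  [0,0,0.55],
  [0,0,0.8],
  [0,0,1],
], grip=[0,0,0,0,0], spin=[0,0,0,0,0])

```text
clock: 23.6
position: [0.4664, 0.0149, 0.1929]
tool_rot: [179.9, -0.1, 9.2]
force: [-0.1, -0.3, -0.4]
grip_width: 0.004
gripper_force: 0.0
```

```bash
python3 - <<'E'
from h import *
p,d=snap('wrist','w9');s=r.get_state()
print(s['position'],s['clock'])
print('btn',wseg(p,[45,100,30],[80,255,255],.032))
for m in models.mark_of('wrist','blast_top')[:2]: print(np.round(m['position'],3),m['confidence'])
E
```

```text
[0.46814919 0.01464509 0.19698398] 23.65
btn [[469.6, 12.9, 36.5, 34.6, 9.2]]
[0.461 0.012 0.033] 0.71
[0.489 0.328 0.008] 0.46
```

Request:
carry_out([
  [0.25,0,0],
  [0.5,0,0],
  [0.75,0,0],
  [1,0.05,0],
  [1,0.1,0],
], grip=[0,40,40,40,40], spin=[0.046,0.092,0.138,0.184,0.23])

```text
clock: 24.2
position: [0.6187, 0.0298, 0.1882]
tool_rot: [-180.0, 0.0, 50.9]
force: [-0.2, -0.8, 0.6]
grip_width: 0.47
gripper_force: 0.0
```

Request:
carry_out([
  [0.15,0,0],
  [0.33,0,0],
  [0.33,0,0],
  [0.33,0,0],
  [0.33,0,0],
], grip=[40,40,40,40,40], spin=[0.046,0.092,0.138,0.184,0.214])

```text
clock: 24.7
position: [0.6656, 0.0299, 0.1892]
tool_rot: [-179.9, -0.0, 89.4]
force: [-0.6, 0.3, -0.4]
grip_width: 0.469
gripper_force: 0.0
```

```bash
python3 - <<'E'
from h import *
p,_=snap('wrist','w10');s=r.get_state()
print(s['position'],s['tool_rot'],s['clock'],s['grip_width'])
print('lever',wseg(p,[0,150,50],[8,255,255],.101))
E
```

```text
[0.66558925 0.02998552 0.18932677] [-1.79925808e+02 -1.17124407e-02  8.95741683e+01] 24.75 0.47199359265859364
lever [[665.6, 28.6, 55.0, 16.8, 88.8], [590.9, -21.6, 34.6, 21.1, 177.3]]
```

Request:
carry_out([
  [0,0,-0.25],
  [0,0,-0.45],
  [0,0,-0.587],
  [0,0,-0.587],
  [0,0,-0.587],
], grip=[40,40,40,28,28], spin=[0,0,0,0,0])

```text
clock: 25.25
position: [0.666, 0.0299, 0.1027]
tool_rot: [180.0, 0.0, 89.0]
force: [-0.1, -0.2, 0.8]
grip_width: 0.326
gripper_force: 0.0
```

Request:
carry_out([
  [-0.075,-0.006,0],
  [-0.141,0.01,0],
  [-0.204,0.036,0],
  [-0.263,0.07,0],
  [-0.316,0.112,0],
], grip=[28,28,28,28,28], spin=[-0.047,-0.094,-0.142,-0.186,-0.23])

```text
clock: 25.75
position: [0.6191, 0.0462, 0.1042]
tool_rot: [179.8, -0.1, 47.3]
force: [2.5, -0.8, -2.5]
grip_width: 0.328
gripper_force: 1.5
```

Request:
carry_out([
  [-0.047,0.049,0],
  [-0.087,0.103,0],
  [-0.119,0.163,0],
  [-0.143,0.227,0],
  [-0.157,0.293,0],
], grip=[28,28,28,28,28], spin=[-0.044,-0.089,-0.133,-0.178,-0.222])

```text
clock: 26.25
position: [0.5959, 0.0905, 0.1043]
tool_rot: [179.9, -0.2, 7.3]
force: [2.4, -2.2, -1.7]
grip_width: 0.325
gripper_force: 1.4
```

Request:
carry_out([
  [-0.005,0.051,0],
  [-0.003,0.08,0],
  [0,0.1,0],
  [0,0.115,0],
  [0,0.115,0],
], grip=[28,28,28,28,28], spin=[-0.033,-0.05,-0.055,-0.06,-0.06])

```text
clock: 26.75
position: [0.5957, 0.1057, 0.104]
tool_rot: [179.8, -0.1, -3.1]
force: [-2.9, -12.7, 4.5]
grip_width: 0.33
gripper_force: 6.5
```

```bash
python3 - <<'E'
from h import *
p,_=snap('wrist','w11');s=r.get_state()
print(s['position'],s['tool_rot'],s['clock'],s['grip_width'],s['force'])
print('lever',wseg(p,[0,150,50],[8,255,255],.101))
E
```

```text
[0.59571177 0.10568312 0.10401805] [ 1.79779055e+02 -1.47897322e-01 -3.07466849e+00] 26.8 0.32522334097000083 [ -2.08551334 -12.47392673   5.20202742]
lever [[599.8, 100.7, 56.8, 17.0, 178.3], [607.8, -4.4, 39.5, 20.8, 177.6]]
```

The lever is on its shut stop (12.5 N, 178.3°). Next: release, rise, and head over the white fob.

Request:
carry_out([
  [0,0.01,0],
  [0,-0.045,0],
  [0,-0.045,0.2],
  [0,-0.045,0.45],
  [0,-0.045,0.65],
], grip=[28,28,28,28,28], spin=[0,0,0,0,0])

```text
clock: 27.3
position: [0.5952, 0.1012, 0.2026]
tool_rot: [-180.0, -0.2, -3.1]
force: [0.8, -0.1, 0.4]
grip_width: 0.332
gripper_force: 0.0
```

Request:
carry_out([
  [-0.03,-0.15,0],
  [-0.06,-0.3,0],
  [-0.1,-0.45,0],
  [-0.13,-0.6,0],
  [-0.13,-0.62,0],
], grip=[40,40,40,40,40], spin=[0,0,0,0,0])

```text
clock: 27.8
position: [0.5753, 0.0063, 0.2006]
tool_rot: [180.0, -0.1, -3.2]
force: [-0.3, 1.5, 0.1]
grip_width: 0.465
gripper_force: 0.0
```

```bash
python3 - <<'E'
from h import *
p,_=snap('wrist','w12');s=r.get_state()
print(s['position'],s['tool_rot'],s['clock'],s['grip_width'],s['force'])
print('white',wseg(p,*WHITE,.042),'red',wseg(p,[0,150,50],[8,255,255],.042))
print('whiteDark',wseg(p,[15,5,90],[50,70,255],.042))
E
```

```text
[0.57555215 0.0070866  0.20054683] [-1.79989119e+02 -8.13919976e-02 -3.19514833e+00] 27.85 0.46768560673714626 [0.96225683 0.93696049 0.55981446]
white [] red [[582.3, 121.7, 68.0, 27.9, 178.1], [575.3, -60.7, 55.5, 21.6, 177.6]]
whiteDark [[522.3, -227.8, 1240.2, 588.0, 63.6], [265.7, 469.8, 583.3, 148.3, 144.5], [418.8, 16.6, 116.6, 83.7, 88.2]]
```

View pics/w12.png

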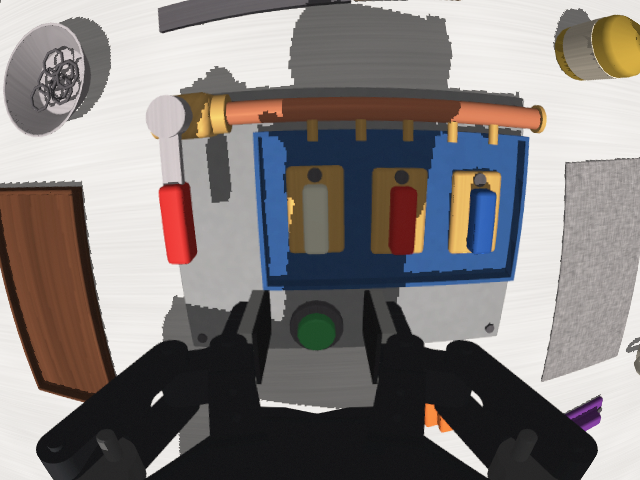

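The fobs are undisturbed: white (315,218), red (402,218) and blue (481,220). The button is up and the valve is shut. Next: pick white.

Request:
carry_out([
  [0,0,-0.25],
  [0,0,-0.5],
  [0,0,-0.75],
  [0.005,0,-0.85],
  [0.005,0,-0.85],
], grip=[40,40,40,40,40], spin=[0.006,0.006,0.006,0.006,0.006])

```text
clock: 28.35
position: [0.5757, 0.0089, 0.0711]
tool_rot: [-180.0, 0.2, -2.0]
force: [-0.5, 1.0, 0.7]
grip_width: 0.472
gripper_force: 0.0
```

Request:
carry_out([
  [0,0,-0.1],
  [0,0,-0.167],
  [0,0,-0.167],
  [0,0,-0.167],
  [0,0,-0.167],
], grip=[40,40,5,5,5], spin=[0,0,0,0,0])

```text
clock: 28.85
position: [0.5766, 0.0082, 0.0482]
tool_rot: [180.0, -0.1, -2.0]
force: [-1.0, 0.7, 1.0]
grip_width: 0.217
gripper_force: 61.1
```

Request:
carry_out([
  [0,0,0],
  [0,0,0.1],
  [0,0,0.35],
  [0,0,0.65],
  [0,0,0.95],
], grip=[5,5,5,5,5], spin=[0,0,0,0,0])

```text
clock: 29.35
position: [0.5756, 0.0082, 0.1911]
tool_rot: [-180.0, 0.1, -2.0]
force: [0.5, -0.6, -3.1]
grip_width: 0.217
gripper_force: 60.5
```

Request:
carry_out([
  [0,0.2,0.05],
  [0,0.4,0.05],
  [0,0.6,0.05],
  [0,0.8,0.05],
  [0,1,0.05],
], grip=[5,5,5,5,5], spin=[0.046,0.092,0.138,0.184,0.23])

```text
clock: 29.85
position: [0.5757, 0.1593, 0.197]
tool_rot: [-180.0, 0.0, 39.7]
force: [0.8, -0.2, -3.2]
grip_width: 0.216
gripper_force: 60.5
```

Request:
carry_out([
  [0,0.2,0],
  [0,0.4,0],
  [0,0.6,0],
  [0,0.8,0],
  [0,1,0],
], grip=[5,5,5,5,5], spin=[0.046,0.092,0.138,0.184,0.23])

```text
clock: 30.35
position: [0.5758, 0.3093, 0.1969]
tool_rot: [-180.0, 0.0, 81.1]
force: [0.6, -0.5, -2.4]
grip_width: 0.213
gripper_force: 60.5
```

Request:
carry_out([
  [0,0.03,0],
  [0,0.03,0],
  [0,0.03,0],
  [0,0.03,0],
  [0,0.03,0],
], grip=[5,5,5,5,5], spin=[0.018,0.018,0.018,0.018,0.018])

```text
clock: 30.85
position: [0.5763, 0.3119, 0.1973]
tool_rot: [-180.0, 0.0, 83.9]
force: [-0.5, -0.0, -3.1]
grip_width: 0.217
gripper_force: 60.5
```

```bash
python3 - <<'E'
from h import *
p,_=snap('wrist','w13');s=r.get_state()
print(s['position'],s['tool_rot'],s['clock'],s['grip_width'])
for m in models.mark_of('wrist','rack_in')[:2]: print(np.round(m['position'],3),m['confidence'])
E
```

```text
[0.57624079 0.31207207 0.19731967] [1.79997809e+02 7.98426648e-04 8.39306347e+01] 30.9 0.21729970781380092
[0.488 0.326 0.008] 0.66
```

View pics/w13.png

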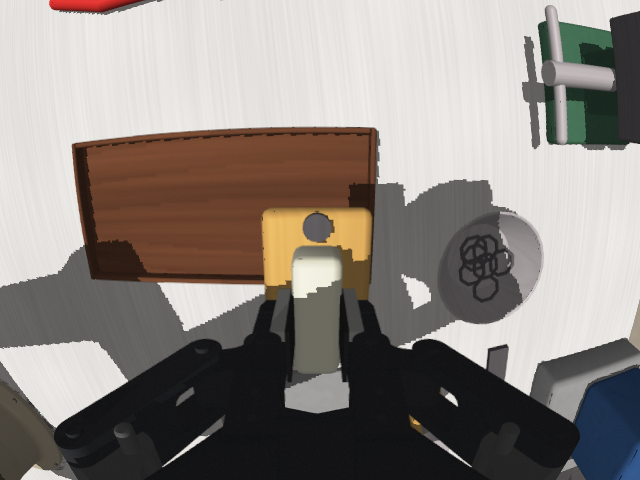

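White is held flat above the far end of the rack, around (318,265). Next: lower it and fetch red.

Request:
carry_out([
  [0,0.007,-0.25],
  [0,0.007,-0.5],
  [0,0.007,-0.75],
  [0,0.007,-0.9],
  [0,0.007,-0.95],
], grip=[5,5,5,5,5], spin=[0,0,0,0,0])

```text
clock: 31.45
position: [0.575, 0.3131, 0.052]
tool_rot: [-179.8, 0.1, 84.0]
force: [0.4, 0.9, -2.8]
grip_width: 0.214
gripper_force: 60.4
```

Request:
carry_out([
  [0,0,-0.05],
  [0,0,-0.09],
  [0,0,-0.09],
  [0,0,-0.09],
  [0,0,-0.09],
], grip=[5,5,5,40,40], spin=[0,0,0,0,0])

```text
clock: 31.95
position: [0.5767, 0.314, 0.0425]
tool_rot: [179.9, -0.1, 84.0]
force: [-0.2, 0.9, 0.5]
grip_width: 0.469
gripper_force: 0.0
```

Request:
carry_out([
  [0,0,0],
  [0,0,0.1],
  [0,0,0.4],
  [0,0,0.7],
  [0,0,1],
], grip=[40,40,40,40,40], spin=[0,0,0,0,0])

```text
clock: 32.45
position: [0.5759, 0.3137, 0.1945]
tool_rot: [179.9, -0.0, 84.0]
force: [-0.0, -0.1, 0.1]
grip_width: 0.471
gripper_force: 0.0
```

Request:
carry_out([
  [0,-0.2,0],
  [0,-0.4,0],
  [0,-0.6,0],
  [0,-0.8,0],
  [0,-1,0],
], grip=[40,40,40,40,40], spin=[-0.046,-0.092,-0.138,-0.184,-0.23])

```text
clock: 32.95
position: [0.576, 0.1626, 0.1928]
tool_rot: [179.9, -0.1, 42.3]
force: [0.3, 0.0, 0.1]
grip_width: 0.468
gripper_force: 0.0
```

Request:
carry_out([
  [0,-0.2,0],
  [0,-0.4,0],
  [0,-0.6,0],
  [0,-0.8,0],
  [0,-1,0],
], grip=[40,40,40,40,40], spin=[-0.046,-0.092,-0.138,-0.184,-0.23])

```text
clock: 33.45
position: [0.5761, 0.0125, 0.1927]
tool_rot: [180.0, -0.1, 0.9]
force: [0.6, -0.0, 0.4]
grip_width: 0.467
gripper_force: 0.0
```

Request:
carry_out([
  [0,-0.2,0],
  [0,-0.4,0],
  [-0.01,-0.5,0],
  [-0.01,-0.5,0],
  [-0.01,-0.5,0],
], grip=[40,40,40,40,40], spin=[-0.017,-0.017,-0.017,-0.017,-0.017])

```text
clock: 33.95
position: [0.5746, -0.0605, 0.1917]
tool_rot: [-180.0, -0.0, -1.8]
force: [-0.5, -0.6, -0.4]
grip_width: 0.469
gripper_force: 0.0
```

```bash
python3 - <<'E'
from h import *
p,_=snap('wrist','w14');s=r.get_state();t,_=snap('top','t14')
print(s['position'],s['tool_rot'],s['clock'])
print('red',wseg(p,[0,150,50],[8,255,255],.042));print('white rack top',seg(t,*WHITE,(200,205,248,300),.035))
E
```

```text
[ 0.5746156  -0.06010909  0.19152854] [-1.79984789e+02 -1.66431640e-02 -1.78975463e+00] 34.0
red [[581.9, 135.9, 69.6, 35.0, 178.1], [574.9, -63.5, 55.6, 19.5, 177.6]]
white rack top [634.8, 310.6, 136.8, 17.6, 88.4]
```

Request:
carry_out([
  [0,-0.02,-0.25],
  [0,-0.02,-0.5],
  [0,-0.02,-0.75],
  [0,-0.02,-0.9],
  [0,-0.02,-0.96],
], grip=[40,40,40,40,40], spin=[0,0,0,0,0])

```text
clock: 34.55
position: [0.5736, -0.0629, 0.045]
tool_rot: [-179.9, 0.2, -1.8]
force: [-1.2, 0.8, 0.2]
grip_width: 0.469
gripper_force: 0.0
```

Request:
carry_out([
  [0,0,0],
  [0,0,0],
  [0,0,0],
  [0,0,0],
  [0,0,0],
], grip=[40,5,5,5,5], spin=[0,0,0,0,0])

```text
clock: 35.05
position: [0.5755, -0.0643, 0.049]
tool_rot: [180.0, -0.2, -1.8]
force: [-0.1, 1.8, 6.4]
grip_width: 0.216
gripper_force: 60.6
```

Request:
carry_out([
  [0,0,0],
  [0,0,0.1],
  [0,0,0.4],
  [0,0,0.7],
  [0,0,1],
], grip=[5,5,5,5,5], spin=[0,0,0,0,0])

```text
clock: 35.55
position: [0.5743, -0.0642, 0.1995]
tool_rot: [180.0, -0.0, -1.8]
force: [1.1, -1.1, -1.8]
grip_width: 0.214
gripper_force: 59.5
```

Request:
carry_out([
  [0,0.2,0],
  [0,0.4,0],
  [0,0.6,0],
  [0,0.8,0],
  [0,1,0],
], grip=[5,5,5,5,5], spin=[0.046,0.092,0.138,0.184,0.23])

```text
clock: 36.05
position: [0.5744, 0.0869, 0.1977]
tool_rot: [180.0, -0.0, 39.9]
force: [0.5, 0.6, -1.6]
grip_width: 0.212
gripper_force: 59.6
```

Request:
carry_out([
  [0,0.2,0],
  [0,0.4,0],
  [0,0.6,0],
  [0,0.8,0],
  [0,1,0],
], grip=[5,5,5,5,5], spin=[0.046,0.092,0.138,0.184,0.23])

```text
clock: 36.55
position: [0.5743, 0.237, 0.1977]
tool_rot: [180.0, -0.0, 81.3]
force: [0.1, 0.2, -2.2]
grip_width: 0.217
gripper_force: 59.6
```

Request:
carry_out([
  [-0.2,0.2,0],
  [-0.4,0.4,0],
  [-0.58,0.567,0],
  [-0.58,0.567,0],
  [-0.58,0.567,0],
], grip=[5,5,5,5,5], spin=[0.017,0.017,0.017,0.017,0.017])

```text
clock: 37.05
position: [0.4873, 0.3211, 0.1978]
tool_rot: [179.9, -0.0, 84.1]
force: [-0.1, -1.3, -2.3]
grip_width: 0.214
gripper_force: 59.7
```

```bash
python3 - <<'E'
from h import *
p,_=snap('wrist','w15');s=r.get_state()
print(s['position'],s['tool_rot'],s['clock'],s['grip_width'])
for m in models.mark_of('wrist','fob_white')[:2]: print(np.round(m['position'],3),m['confidence'])
E
```

```text
[0.4878994  0.32052668 0.19761688] [ 1.79952756e+02 -6.83349491e-03  8.40135824e+01] 37.1 0.21460404800038654
[0.576 0.316 0.004] 0.62
[0.49  0.324 0.006] 0.27
```

View pics/w15.png

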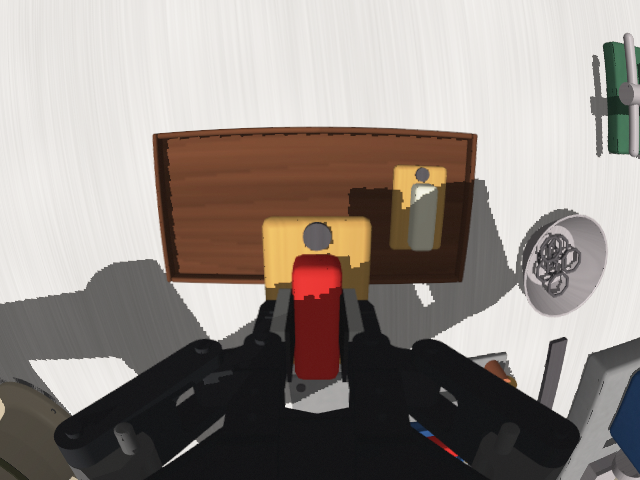

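White (420,208) lies flat in the rack, and red is over the middle. Next: lower it, then fetch blue.

Request:
carry_out([
  [0,0.007,-0.25],
  [0,0.007,-0.5],
  [0,0.007,-0.75],
  [0,0.007,-0.9],
  [0,0.007,-0.95],
], grip=[5,5,5,5,5], spin=[0,0,0,0,0])

```text
clock: 37.65
position: [0.4873, 0.3205, 0.0522]
tool_rot: [-179.8, 0.1, 83.9]
force: [0.2, -0.1, -1.4]
grip_width: 0.209
gripper_force: 59.7
```

Request:
carry_out([
  [0,0,-0.05],
  [0,0,-0.09],
  [0,0,-0.09],
  [0,0,-0.09],
  [0,0,-0.09],
], grip=[5,5,5,40,40], spin=[0,0,0,0,0])

```text
clock: 38.15
position: [0.4881, 0.322, 0.0419]
tool_rot: [179.9, -0.0, 84.0]
force: [-0.0, -0.2, 0.3]
grip_width: 0.466
gripper_force: 0.0
```

Request:
carry_out([
  [0,0,0],
  [0,0,0.1],
  [0,0,0.4],
  [0,0,0.7],
  [0,0,1],
], grip=[40,40,40,40,40], spin=[0,0,0,0,0])

```text
clock: 38.65
position: [0.4873, 0.3218, 0.1943]
tool_rot: [179.9, -0.0, 84.0]
force: [0.4, 0.5, 1.2]
grip_width: 0.468
gripper_force: 0.0
```

Request:
carry_out([
  [0.1,-0.2,0],
  [0.2,-0.4,0],
  [0.3,-0.6,0],
  [0.4,-0.8,0],
  [0.55,-1,0],
], grip=[40,40,40,40,40], spin=[-0.046,-0.092,-0.138,-0.184,-0.23])

```text
clock: 39.15
position: [0.5702, 0.1707, 0.1928]
tool_rot: [180.0, -0.1, 42.3]
force: [0.4, 0.3, 1.0]
grip_width: 0.469
gripper_force: 0.0
```

Request:
carry_out([
  [0,-0.2,0],
  [0,-0.4,0],
  [0,-0.6,0],
  [0,-0.8,0],
  [0,-1,0],
], grip=[40,40,40,40,40], spin=[-0.046,-0.092,-0.138,-0.184,-0.23])

```text
clock: 39.65
position: [0.57, 0.0206, 0.1925]
tool_rot: [180.0, -0.1, 0.9]
force: [1.3, 0.9, -0.4]
grip_width: 0.469
gripper_force: 0.0
```

Request:
carry_out([
  [0,-0.2,0],
  [0,-0.4,0],
  [0,-0.6,0],
  [0,-0.8,0],
  [0,-1,0],
], grip=[40,40,40,40,40], spin=[-0.017,-0.017,-0.017,-0.017,-0.017])

```text
clock: 40.15
position: [0.57, -0.1294, 0.1926]
tool_rot: [180.0, -0.1, -1.8]
force: [0.5, 0.1, -0.4]
grip_width: 0.467
gripper_force: 0.0
```

```bash
python3 - <<'E'
from h import *
p,_=snap('wrist','w16');s=r.get_state()
print(s['position'],s['tool_rot'],s['clock'])
h=p.copy();u=cv2.cvtColor(p,cv2.COLOR_RGB2HSV)
for S in (150,190,215,230): print(S,wseg(p,[105,S,30],[125,255,255],.042))
print(u[235,290:345:5].tolist())
for m in models.mark_of('wrist','fob_blue')[:2]: print(np.round(m['position'],3),m['confidence'])
E
```

```text
[ 0.56992131 -0.13352517  0.19244158] [ 1.79870695e+02 -8.47653327e-02 -2.01919619e+00] 40.2
150 [[582.0, -72.2, 224.5, 129.0, 87.9]]
190 []
215 []
230 []
[[107, 160, 67], [108, 157, 65], [18, 145, 100], [18, 146, 101], [18, 146, 103], [109, 188, 72], [109, 182, 77], [110, 180, 78], [109, 185, 77], [108, 184, 75], [18, 145, 102]]
[ 0.57  -0.141  0.013] 0.71
```

```bash
python3 - <<'E'
from h import *
p,_=snap('wrist');s=r.get_state()
print(s['position'],wseg(p,[105,172,60],[125,255,255],.042))
E
```

```text
[ 0.56999962 -0.12952679  0.19221742] [[570.5, -133.9, 56.6, 17.3, 178.8]]
```

Request:
carry_out([
  [0,-0.04,-0.25],
  [0,-0.04,-0.5],
  [0,-0.04,-0.75],
  [0,-0.04,-0.9],
  [0,-0.04,-0.96],
], grip=[40,40,40,40,40], spin=[0,0,0,0,0])

```text
clock: 40.8
position: [0.5694, -0.1328, 0.0457]
tool_rot: [-179.9, 0.2, -1.8]
force: [0.5, 0.5, -0.7]
grip_width: 0.466
gripper_force: 0.0
```

Request:
carry_out([
  [0,0,0],
  [0,0,0],
  [0,0,0],
  [0,0,0],
  [0,0,0],
], grip=[40,5,5,5,5], spin=[0,0,0,0,0])

```text
clock: 41.3
position: [0.5711, -0.1345, 0.0493]
tool_rot: [179.9, -0.2, -1.8]
force: [-1.0, 1.4, 6.0]
grip_width: 0.215
gripper_force: 60.6
```

Request:
carry_out([
  [0,0,0],
  [0,0,0.1],
  [0,0,0.4],
  [0,0,0.7],
  [0,0,1],
], grip=[5,5,5,5,5], spin=[0,0,0,0,0])

```text
clock: 41.8
position: [0.5698, -0.134, 0.2004]
tool_rot: [180.0, -0.1, -1.8]
force: [1.5, 1.2, -1.8]
grip_width: 0.213
gripper_force: 59.5
```

Request:
carry_out([
  [0,0.2,0],
  [0,0.4,0],
  [0,0.6,0],
  [0,0.8,0],
  [0,1,0],
], grip=[5,5,5,5,5], spin=[0.046,0.092,0.138,0.184,0.23])

```text
clock: 42.3
position: [0.5699, 0.0171, 0.1986]
tool_rot: [179.9, -0.0, 39.9]
force: [0.6, -0.0, -1.5]
grip_width: 0.216
gripper_force: 59.6
```

Request:
carry_out([
  [-0.1,0.2,0],
  [-0.2,0.4,0],
  [-0.3,0.6,0],
  [-0.4,0.8,0],
  [-0.5,1,0],
], grip=[5,5,5,5,5], spin=[0.046,0.092,0.138,0.184,0.23])

```text
clock: 42.8
position: [0.4942, 0.1669, 0.1986]
tool_rot: [179.9, -0.0, 81.3]
force: [-0.3, -0.6, -1.2]
grip_width: 0.213
gripper_force: 59.6
```

Request:
carry_out([
  [-0.13,0.2,0],
  [-0.26,0.4,0],
  [-0.4,0.6,0],
  [-0.53,0.8,0],
  [-0.63,1,0],
], grip=[5,5,5,5,5], spin=[0.017,0.017,0.017,0.017,0.017])

```text
clock: 43.3
position: [0.3993, 0.3169, 0.1987]
tool_rot: [179.9, -0.0, 84.0]
force: [0.6, 0.6, -1.0]
grip_width: 0.218
gripper_force: 59.6
```

```bash
python3 - <<'E'
from h import *
p,_=snap('wrist','w17');s=r.get_state()
print(s['position'],s['tool_rot'],s['clock'],s['grip_width'])
for m in models.mark_of('wrist','fob_white')[:3]: print(np.round(m['position'],3),m['confidence'])
E
```

```text
[0.39738742 0.32024447 0.19868789] [ 1.79994108e+02 -1.40982945e-01  8.41628381e+01] 43.35 0.2101977343374037
[0.577 0.316 0.   ] 0.8
[ 0.579 -0.063  0.015] 0.68
```

View pics/w17.png

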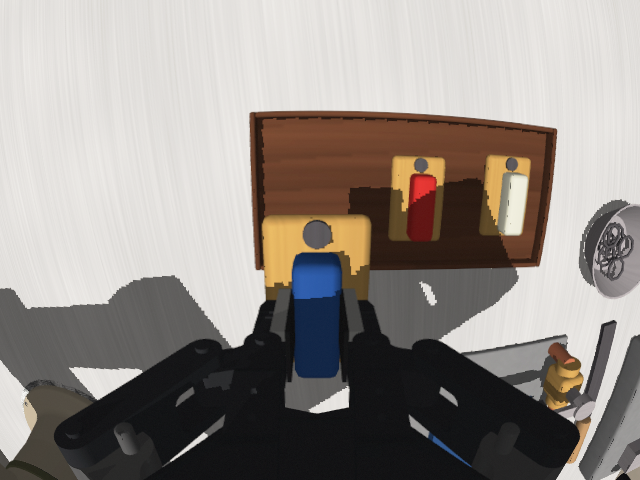

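Red (418,200) and white (508,200) are flat in the rack, and blue is at the near end. I'll shift +14 mm in y and lower it.

Request:
carry_out([
  [0.012,0.093,0],
  [0.012,0.093,-0.3],
  [0.012,0.093,-0.6],
  [0.012,0.093,-0.85],
  [0.012,0.093,-0.95],
], grip=[5,5,5,5,5], spin=[0,0,0,0,0])

```text
clock: 43.9
position: [0.4014, 0.3286, 0.0524]
tool_rot: [-179.8, 0.1, 84.0]
force: [-0.8, 0.3, -1.8]
grip_width: 0.214
gripper_force: 59.5
```

Request:
carry_out([
  [0,0,-0.05],
  [0,0,-0.095],
  [0,0,-0.095],
  [0,0,-0.095],
  [0,0,-0.095],
], grip=[5,5,5,40,40], spin=[0,0,0,0,0])

```text
clock: 44.4
position: [0.403, 0.33, 0.0414]
tool_rot: [179.9, -0.1, 84.0]
force: [-0.1, 0.4, -0.4]
grip_width: 0.464
gripper_force: 0.0
```

Request:
carry_out([
  [0,0,0],
  [0,0,0.1],
  [0,0,0.4],
  [0,0,0.7],
  [0,0,1],
], grip=[40,40,40,40,40], spin=[0,0,0,0,0])

```text
clock: 44.9
position: [0.4022, 0.3296, 0.1925]
tool_rot: [180.0, -0.0, 84.0]
force: [1.2, 0.3, -0.7]
grip_width: 0.469
gripper_force: 0.0
```

Request:
carry_out([
  [0,-0.2,0.1],
  [0,-0.4,0.2],
  [0,-0.6,0.3],
  [0,-0.8,0.3],
  [0,-1,0.3],
], grip=[40,40,40,40,40], spin=[0,0,0,0,0])

```text
clock: 45.4
position: [0.4023, 0.1787, 0.2361]
tool_rot: [179.9, -0.0, 84.0]
force: [1.5, 0.9, -0.8]
grip_width: 0.47
gripper_force: 0.0
```

```bash
python3 - <<'E'
from h import *
snap('top','t18');p=cv2.imread('pics/t18.png')
for q in ['fob_red','fob_blue','fob_white','lever_grip']:
  for m in models.mark_of('top',q)[:1]: print(q,np.round(m['position'],3),m['confidence'])
cv2.imwrite('pics/c18.png',cv2.resize(p[140:340,100:360],None,fx=3,fy=3,interpolation=2)[:600,:800])
E
```

```text
fob_red [0.487 0.319 0.009] 0.62
fob_blue [0.404 0.332 0.003] 0.67
fob_white [ 0.577  0.318 -0.   ] 0.85
lever_grip [0.591 0.098 0.103] 0.85
```

View pics/c18.png

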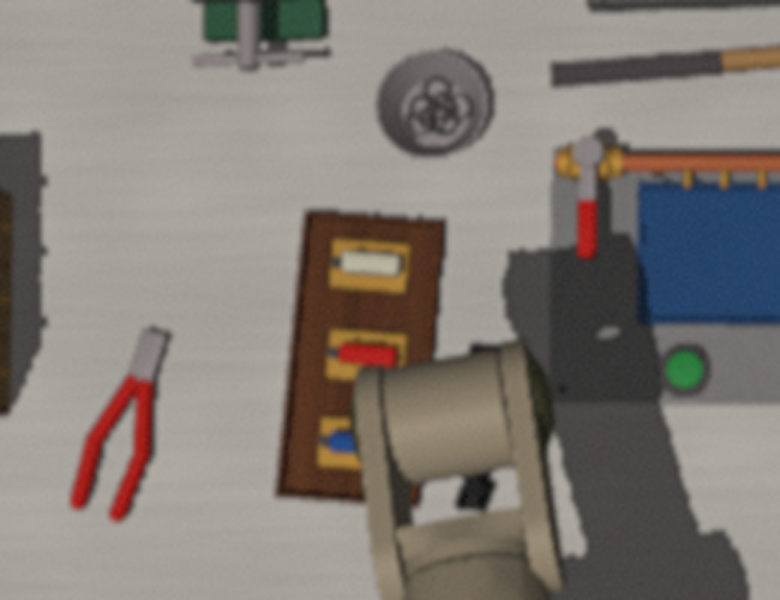

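The crop shows white (370,263), red (365,355) and blue (340,440) flat in the rack. The valve is shut (587,228), the button is up and the bench is otherwise undisturbed.

```bash
python3 -c "
from h import *
print(r.job_done())"
```

```text
the job is handed in; nothing more can be done
None
```

The job is handed in: all three fobs (red, blue, white) went through the blow-off tray, the valve was opened, the button pressed and released, and the valve shut again, and the fobs now lie flat, badge up, in the dark wooden tray, with no other item seen disturbed.

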